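# Lock off a portable gas burner and take the teapot to its trivet

### The arm

A 7-joint arm with a two-finger parallel gripper is mounted at the origin on the work surface. World frame = base frame: x ahead of the robot, y to its left, z up, the work surface at z = 0. Lengths are in m, angles in rad, forces in N, time in s.
With the tool pointing down it reaches from about 0.425 to 0.95 m from the base axis. Payload 4.7 kg.
Tool frame: the origin (TCP) lies on the centre line of the jaws, within the pads' length; the fingertips stand 19 mm ahead of it and the grasp point (between the pads) is the TCP (arm.tips_ahead is the distance from the TCP to the fingertips, in m); z points along the fingers, y is the line along which they close (so a half turn about z gives the same grasp; the last joint's range is limited). The gripper opens to 87 mm and grips with 3 to 60 N. Pads are 19 mm wide; open, the fingers measure 117 mm over their backs; the gripper's body (75 mm by 190 mm) begins 51 mm behind the grasp point.
Start: joints at [-1.183, 0.469, -0.049, 1.532, 0.024, 1.141, -0.082], TCP at [0.273, 0.617, 0.242] pointing down, gripper open.
Joint ranges: [-2.59, 2.59], [-0.33, 1.99], [-1.39, 1.29], [0.1, 2.45], [-1.04, 4.18], [0.21, 1.99], [-2.66, 2.66]. Speed limits (rad/s): [2.57, 2.57, 3.14, 3.14, 3.14, 3.14, 3.14].

### API

Orientations are given as a rotation vector (axis times angle).
In Python, from plant import arm gives the robot as it stands.
- The arm moves only by the tool drive_tool, never from a script. Its argument "rows" is a list of rows, each a list of 7 numbers: the shift along the tool's x, y, z in units of 12 cm (1.0 is 12 cm), then the turn, a rotation vector about the tool's x, y, z in units of 45 degrees (1.0 is 45 degrees), then the closure, from -1 (fully open) to 1 (shut), so that 0 is half open. A call has 1 to 10 rows; each row is the pose to reach, as a shift and turn from the pose commanded when the call began, along the tool's axes at that moment; what a row does not reach only later rows make up. A row lasts 1/8 s, in which the tool goes at most 62.5 mm and 10.7 degrees, less where a joint would pass 70% of its speed; a pose out of reach is approached as far as the arm can. A call with a number of a shift or a turn outside -1 to 1 is refused whole. A call with a gripper value outside its range is refused whole. The fingers move at their own pace and stop on an object; "grip_force" is the grip in N (left out, the last holds). Time passes only in rows, so rows that repeat a pose let the fingers close. It gives the time, the measured TCP pose, the force, the opening and the grip force at its end, in the units of the state.
- arm.sense(): the state, without advancing time (a new reading comes with each control period).
- arm.get_image(name): name is "side" or "top" or "wrist"; returns a dict with "image" (420x560x3 uint8, red, green, blue), "intrinsics" (3x3 intrinsics, pixels), "position" and "orientation" of the camera in the world; the wrist camera has in their place "tool_from_camera" (4x4, takes a point from camera to tool coordinates, whose origin is the TCP and whose axes are the flange's). Camera axes: x right, y down, z forward; pixel columns grow to the right and rows downward; lengths in m; the calibration is good to about 2 mm. The wrist camera is an equidistant fisheye: a pixel r from the principal point sees the ray r / f radians off the axis. A picture is of the moment at which its call begins: read the wrist's pose just before it. There is no depth.
- arm.job_done(): hands the job in; it is judged then, once.
The state is a dict: "time": time; "joint_pos": joint angles; "dq": joint speeds; "joint_efforts": joint torques, N m; "eef_pos": TCP position; "ee_rot": TCP orientation; "force": force on the tool from outside, world axes, zero at the start; "wrist_torque": the same for the moment, N m; "width": finger opening in m; "grip_force": force on a finger pad.
Only numpy, scipy, OpenCV 4.12 (cv2) and the standard library are available. Lean on these libraries where they do the work, as an engineer would, in place of code of your own. Each camera call takes 0.05 s, during which the arm holds its last target. There are 200 camera calls.

### The job

The empty teapot is warm enough. Lock the gas off first: pull the burner's sprung selector knob up, turn it clockwise to its OFF detent, which is near the red bar and has to be found by feel, and let the knob drop fully home without ever forcing it against its lug or the end of its travel. Only then lift the teapot by its top handle and set it down gently, upright and centred on the round wooden trivet, leaving everything else on the table where it is.

Things in the scene. Friction and masses are not known exactly. Their poses are not given: they have to be found in the camera images.
- selector_base: Round index plate, 64 mm across, on the burner's deck at its near right corner, under the selector knob. Fixed. Origin on the knob's axis at deck height, 85 mm above the table; z up; x towards the red OFF bar, away from the robot. Its hidden stop ring, 10 mm high, has an OFF hole and a long arc slot (flame range) with solid land between them and beyond. It must not be loaded by over 35 N.
- knob_turn (a joint): Angle of the knob (rad), growing anticlockwise seen from above; 0 when its bar points at the red bar. Range -0.42 to 1.5, friction 0.03 N m. Starts at 0.92 to 1.16, lug in the flame slot. The stop ring is clamped by hand: the lug drops into the OFF hole at one angle from -0.24 to 0.24, new each time, not visible, with 0.035 rad of play either way; the flame slot takes it again some 0.65 further anticlockwise.
- knob_lift (a joint): How far the knob is pulled up along its axis (m): 0 fully home. A spring pulls it down with 6 N at 0 and 350 N/m more. Its lug (22 mm off the axis) comes clear of the stop ring at 0.0065 and rides at 0.0065 on a land; a circlip stops the pull at about 0.0110. The lug and circlip must not be forced (limit 35 N).
- knob_grip (a point): Middle of the knob's black grip bar, 46 mm long, 14 mm wide, 25 mm high, with a white pointer line at one end; it stands across a 60 mm round skirt, whose top is 12.5 mm below this point. x along the bar to its pointer end, z up. Moves with the knob; 30 mm above selector_base's origin when home.
- teapot_center (a point): Centre (half-way up) of the empty stainless teapot, 0.55 kg (0.4 to 0.75), 132 mm across, 168 mm high to the top of its handle; 84 mm above its flat base of 110 mm diameter. z up; x towards the spout, whose tip is 113 mm out. It starts on the burner's pan supports with its base 110 mm above the table.
- teapot_handle (a point): Middle of the teapot's fixed black top handle: a straight bar 86 mm long (along the teapot's x), 16 mm wide and 16 mm high, 76 mm above teapot_center, with 33 mm of free space between it and the lid's knob.
- trivet: Round wooden trivet, 170 mm across, 16 mm thick, lying loose on the table to the right of the burner; origin at the centre of its underside.
- glass_a: Green drinking glass, 68 mm across, 85 mm high; origin under its base. Leave alone.
- glass_b: The other green glass, the same. Leave alone.
- jar: Closed blue ceramic jar with a white lid, 88 mm across, 115 mm high; origin under its base. Leave alone.
- spare_can: Spare gas cartridge, a can 68 mm across and about 185 mm high, left of the burner; origin under its base. Leave alone.
- sugar_bowl: White bowl, 100 mm across, 50 mm high; origin under its base. Leave alone.
- saucer: White saucer, 140 mm across, 18 mm high; origin under its base. Leave alone.
- spoon: Steel spoon 140 mm long lying on the table. Leave alone.
Things that resemble listed ones, but are neither listed nor needed, are in the scene too. Of the things like the trivet, leave any that is pink; of the rest the larger one is meant.

How it is judged:
By the outcome, as a careful person would: the job done as asked, in the order asked, and still so for the second after the job is handed in, with the robot touching nothing.
It also fails if it takes over 72 s, if anything falls off the work surface, if the arm or the gripper's body presses on something with over 40 N, if the wrist force passes 120 N, or if a joint passes its speed limit or range.

## Working session

There is one attempt and no reset: what is moved stays moved. The work goes in short steps, Python scripts to look and compute and a tool call to move; the robot and the scene stay as the last step left them, time stands still between calls to the robot, and variables do not carry over. Pictures are saved under pics/ and viewed, at most 10 in all, crops included, and the job is handed in when it is done.

Besides the shell and the picture viewer there is one more tool, called after "Emit:" as name(argument=value, ...), one argument or row to a line, values as JSON. drive_tool: Moves the arm, as the interface text tells. Shifts and turns lie within -1 to 1; 1 stands for 12 cm of shift or 45 degrees of turn. Its arguments: {"type":"object","properties":{"rows":{"type":"array"},"grip_force":{"type":"number"}},"required":["rows"]}

```bash
mkdir -p pics; ls; cat > h.py <<'E'
import numpy as np, cv2
from scipy.spatial.transform import Rotation as R
from plant import arm
def snap(n,f):
    s=arm.sense(); d=arm.get_image(n); cv2.imwrite('pics/'+f,d['image'][:,:,::-1]); 
    import pickle; pickle.dump((s,d),open('pics/'+f+'.pkl','wb')); return s,d
def load(f):
    import pickle; return pickle.load(open('pics/'+f+'.pkl','rb'))
def rot(o):
    o=np.array(o,float)
    return o if o.shape==(3,3) else (R.from_rotvec(o).as_matrix() if o.size==3 else R.from_quat(o).as_matrix())
def ray(f,u,v):
    s,d=load(f); K=np.array(d['intrinsics'])
    if 'tool_from_camera' in d:
        a=np.array([(u-K[0,2])/K[0,0],(v-K[1,2])/K[1,1]]); r=np.linalg.norm(a)+1e-12
        c=np.array([*(a/r*np.sin(r)),np.cos(r)]); T=np.array(d['tool_from_camera']); W=rot(s['ee_rot'])
        return np.array(s['eef_pos'])+W@T[:3,3], W@T[:3,:3]@c
    return np.array(d['position']), rot(d['orientation'])@np.linalg.inv(K)@[u,v,1]
def at(f,u,v,z):
    p,r=ray(f,u,v); return np.round(p+r*(z-p[2])/r[2],4)
E
python3 - <<'E'
from h import *
for n in('side','top'):
    s,d=snap(n,n+'0.png'); print(d['position'],d['orientation'],d['intrinsics'])
print(s,arm.tips_ahead)
E
```

```text
pics
[ 0.45313924 -1.25205428  1.52798772] [-2.42734917  0.03688846 -0.0366921 ] [[486.77594881   0.         282.87836621]
 [  0.         486.77594881 209.89701649]
 [  0.           0.           1.        ]]
[ 0.32313627 -0.05126812  1.67523096] [-2.19327776  2.13087513 -0.1534067 ] [[457.35924168   0.         272.90680021]
 [  0.         457.35924168 210.25000372]
 [  0.           0.           1.        ]]
{'time': 0.05, 'joint_pos': array([-1.18286155,  0.4694781 , -0.0486115 ,  1.53366489,  0.02411601,
        1.14102109, -0.0823141 ]), 'dq': array([ 0.00029386, -0.00084276,  0.00079245, -0.00263316,  0.00036888,
       -0.00155916, -0.00181638]), 'joint_efforts': array([ 1.05342417e-03, -5.09624755e+01, -8.17038305e-02, -2.37098372e+01,
       -6.16972754e-02,  3.43082717e-02,  4.82850896e-05]), 'eef_pos': array([0.27304467, 0.61670035, 0.24048704]), 'ee_rot': array([-0.6499046 , -3.07329334,  0.00307385]), 'force': array([-0.14449344, -0.02973263,  0.10258615]), 'wrist_torque': array([-0.0589575 , -0.01302902,  0.00630871]), 'grip_force': 0.0, 'width': 0.0872770019400939} 0.019
```

View pics/top0.png

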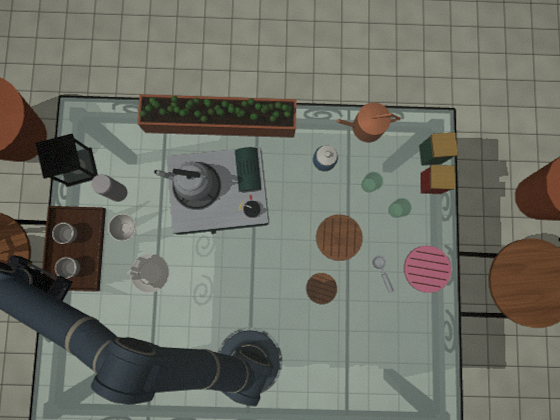

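View pics/side0.png

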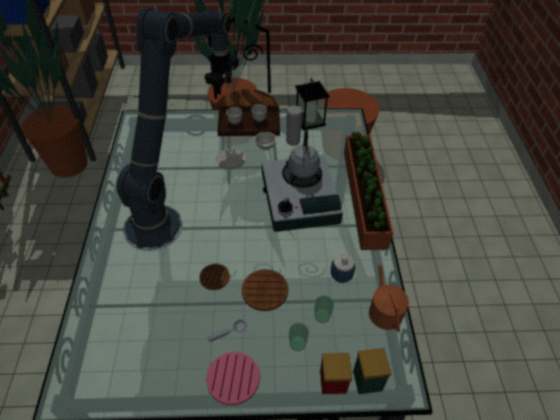

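The top view shows the burner at (218,190), the teapot at (195,185), the knob at (251,209) and the red bar at about (251,197). There are three trivet-like discs: large brown (340,238), small brown (321,289) and pink (428,269). The large brown one fits, since it isn't pink and is the larger of the rest. I'll confirm this in a crop.

```bash
python3 - <<'E'
from h import *
i=cv2.imread('pics/top0.png')[140:305,160:370]
cv2.imwrite('pics/c1.png',cv2.convertScaleAbs(cv2.resize(i,None,fx=3.6,fy=3.6,interpolation=3),alpha=1.6))
print('knob',at('top0.png',251,209,.115),'triv',at('top0.png',340,238,.016),'handle',at('top0.png',186,174,.27),'burner corners',at('top0.png',268,225,.08),at('top0.png',174,233,.08))
for z,uv in((.115,(287,206)),(.016,(265,290))): print(at('side0.png',*uv,z))
E
```

```text
knob [0.5252 0.0044 0.115 ] triv [ 0.4414 -0.3191  0.016 ] handle [0.6091 0.2052 0.27  ] burner corners [ 0.4751 -0.0557  0.08  ] [0.4375 0.2707 0.08  ]
[ 0.538  -0.0093  0.115 ]
[ 0.4479 -0.3226  0.016 ]
```

View pics/c1.png

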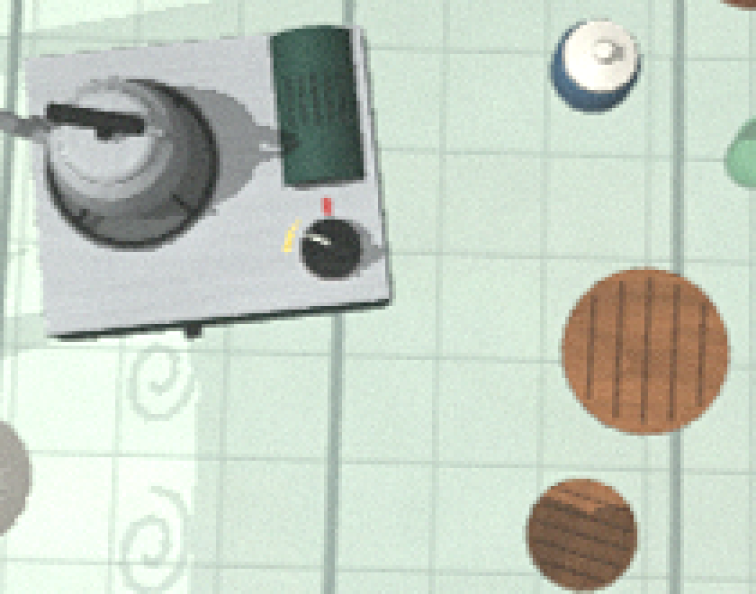

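The crop confirms it: the large brown slatted disc at (339.2,237.5) is the trivet. The knob is at about (251.5,208.5). Its white pointer faces left and up, about 70° anticlockwise of the red bar at (251,197.5). The teapot handle runs left to right.

```bash
cat >> h.py <<'E'
def plan(p,xdir=None,T=None):
    """shift (12cm units) and turn (45deg units) in tool axes to pose p, tool x heading xdir (world angle, deg), z down"""
    s=arm.sense(); W=rot(s['ee_rot']); 
    if xdir is None: Rt=W
    else:
        a=np.radians(xdir); x=np.array([np.cos(a),np.sin(a),0]); z=np.array([0,0,-1.]); Rt=np.array([x,np.cross(z,x),z]).T
    print('shift',np.round(W.T@(np.array(p)-s['eef_pos'])/.12,3),'turn',np.round(R.from_matrix(W.T@Rt).as_rotvec()/(np.pi/4),3))
def st():
    s=arm.sense(); W=rot(s['ee_rot']); print('t',s['time'],'p',np.round(s['eef_pos'],4),'xhead',np.round(np.degrees(np.arctan2(W[1,0],W[0,0])),2),'tilt',np.round(W[:2,2],4),'q',np.round(s['joint_pos'],2),'F',np.round(s['force'],1),'M',np.round(s['wrist_torque'],2),'w',round(s['width'],4),s['grip_force'])
E
python3 - <<'E'
from h import *
st(); s,d=snap('wrist','w0.png'); print(rot(s['ee_rot']).round(3),d['tool_from_camera'],d['intrinsics'])
t='top0.png'
k=at(t,251.7,208.9,.1025);r=at(t,251.1,197.5,.087);print(k,r,np.degrees(np.arctan2(*(r-k)[1::-1])))
h1=at(t,160+50/3.6,140+112/3.6,.278);h2=at(t,160+142/3.6,140+125/3.6,.278);print(h1,h2,(h1+h2)/2)
plan([.5,.0,.36],0)
E
```

```text
t 0.1 p [0.273  0.6168 0.2406] xhead 156.12 tilt [-0.0007 -0.0017] q [-1.18  0.47 -0.05  1.53  0.02  1.14 -0.08] F [ 0.   0.4 -0.7] M [-0.02 -0.02 -0.04] w 0.0869 0.0
[[-0.914  0.405 -0.001]
 [ 0.405  0.914 -0.002]
 [-0.    -0.002 -1.   ]] [[ 8.58693036e-04 -9.55967853e-01 -2.93470146e-01  8.20631083e-02]
 [ 9.99999610e-01  7.60146538e-04  4.49848303e-04  8.68318694e-04]
 [-2.06960201e-04 -2.93470417e-01  9.55968133e-01 -1.43087693e-01]
 [ 0.00000000e+00  0.00000000e+00  0.00000000e+00  1.00000000e+00]] [[325.1922621    0.         273.32753961]
 [  0.         325.1922621  208.13304145]
 [  0.           0.           1.        ]]
[0.5273 0.0025 0.1025] [0.5696 0.0065 0.087 ] 5.401977169270866
[0.6155 0.2417 0.278 ] [0.6065 0.162  0.278 ] [0.611   0.20185 0.278  ]
shift [-3.81  -3.936 -0.988] turn [-0.000e+00  3.000e-03  3.469e+00]
```

Emit:
drive_tool(
  rows=[
    [0, 0, -0.5, 0, 0, 0, -1],
    [0, 0, -1, 0, 0, 0, -1],
    [-0.3, -0.3, -1, 0, 0, 0, -1],
    [-0.6, -0.6, -1, 0, 0, 0, -1],
    [-0.95, -0.98, -1, 0, 0, 0, -1],
    [-0.95, -0.98, -1, 0, 0, 0, -1],
  ],
)

```text
time: 0.9
eef_pos: [0.3331, 0.4586, 0.362]
ee_rot: [0.663, 3.069, -0.002]
force: [-0.0, 0.3, 0.1]
width: 0.0872
grip_force: 0.0
```

Emit:
drive_tool(
  rows=[
    [-0.3, -0.3, 0, 0, 0, 0, -1],
    [-0.6, -0.6, 0, 0, 0, 0, -1],
    [-0.95, -0.98, 0, 0, 0, 0, -1],
    [-0.95, -0.98, 0, 0, 0, 0, -1],
  ],
)

```text
time: 1.4
eef_pos: [0.3885, 0.3058, 0.3619]
ee_rot: [0.662, 3.07, -0.001]
force: [-0.4, 0.8, 0.3]
width: 0.0871
grip_force: 0.0
```

```bash
python3 -c "
from h import *
st();plan([.5,0,.36],70)"
```

```text
t 1.4 p [0.3885 0.3058 0.3619] xhead 155.65 tilt [ 0.0009 -0.0006] q [-0.84  0.08  0.09  1.78 -0.01  1.28  0.4 ] F [-0.4  0.8  0.3] M [-0.01  0.05  0.05] w 0.0871 0.0
shift [-1.897 -1.939  0.018] turn [1.000e-03 1.000e-03 1.903e+00]
```

Emit:
drive_tool(
  rows=[
    [-0.3, -0.3, 0, 0, 0, 0.2, -1],
    [-0.6, -0.6, 0, 0, 0, 0.4, -1],
    [-0.95, -0.97, 0, 0, 0, 0.6, -1],
    [-0.95, -0.97, 0, 0, 0, 0.8, -1],
    [-0.95, -0.97, 0, 0, 0, 0.95, -1],
    [-0.95, -0.97, 0, 0, 0, 0.95, -1],
  ],
)

```text
time: 2.15
eef_pos: [0.4435, 0.1588, 0.3614]
ee_rot: [-1.721, -2.628, 0.0]
force: [-0.2, 0.3, -0.4]
width: 0.0868
grip_force: 0.0
```

```bash
python3 -c "
from h import *
st();plan([.5,0,.36],70)"
```

```text
t 2.15 p [0.4435 0.1588 0.3614] xhead 113.57 tilt [-0.0002  0.0001] q [-0.68  0.03  0.26  1.83 -0.01  1.28 -0.01] F [-0.2  0.3 -0.4] M [-0.02  0.07 -0.04] w 0.0868 0.0
shift [-1.401 -0.098  0.011] turn [-0.    -0.     0.968]
```

Emit:
drive_tool(
  rows=[
    [-0.4, 0, 0, 0, 0, 0.2, -1],
    [-0.8, -0.05, 0, 0, 0, 0.4, -1],
    [-1, -0.1, 0, 0, 0, 0.6, -1],
    [-1, -0.1, 0, 0, 0, 0.8, -1],
    [-1, -0.1, 0, 0, 0, 0.97, -1],
    [-1, -0.1, 0, 0, 0, 0.97, -1],
    [-1, -0.1, 0, 0, 0, 0.97, -1],
  ],
)

```text
time: 3.02
eef_pos: [0.4802, 0.0431, 0.3614]
ee_rot: [-2.574, -1.801, 0.0]
force: [0.0, 0.9, 0.3]
width: 0.087
grip_force: 0.0
```

```bash
python3 -c "
from h import *
st();s,d=snap('wrist','w1.png')
i=d['image'][:,:,::-1];cv2.imwrite('pics/w1b.png',cv2.convertScaleAbs(cv2.resize(i,None,fx=1.42,fy=1.42,interpolation=3),alpha=1.4))"
```

```text
t 3.025 p [0.4802 0.0431 0.3614] xhead 69.94 tilt [-0.0002 -0.    ] q [-0.56  0.05  0.4   1.82 -0.02  1.28 -0.5 ] F [0.  0.9 0.3] M [-0.08  0.1  -0.02] w 0.087 0.0
```

View pics/w1b.png

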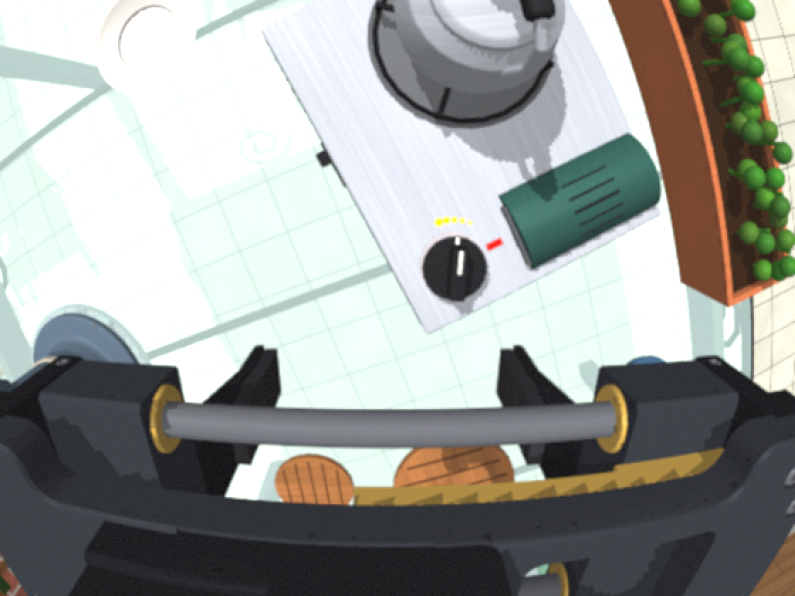

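The wrist view shows the knob at (455,268) in the enlarged picture, its pointer facing nearly straight up (tool +x), and the red bar at (494,244). The teapot's spout is not on the knob side.

```bash
python3 -c "
from h import *
i=cv2.imread('pics/w1.png')[145:225,280:380]
cv2.imwrite('pics/c2.png',cv2.convertScaleAbs(cv2.resize(i,None,fx=7,fy=7,interpolation=3),alpha=1.7,beta=25))"
```

```text
(no output)
```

View pics/c2.png

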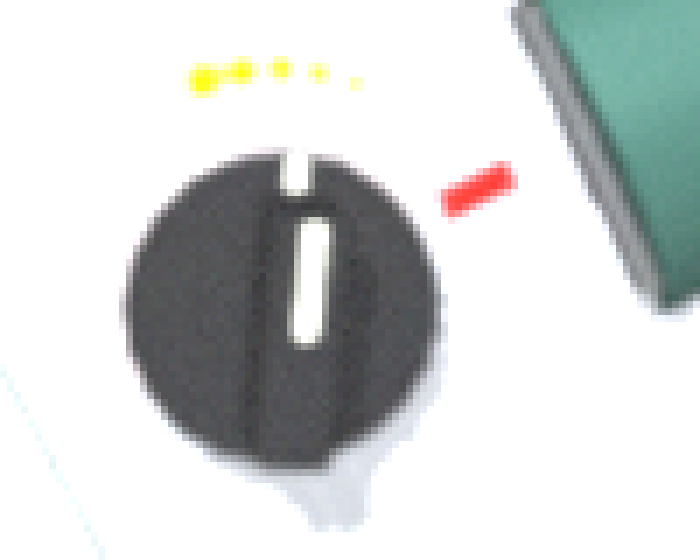

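The crop shows the knob skirt centred at about (283,308), the bar-top pointer line from (305,342) to (315,222), the skirt mark at (297,172), and the red bar from (447,203) to (513,175).

```bash
python3 -c "
from h import *
f='w1.png'
P=lambda u,v,z: at(f,280+u/7,145+v/7,z)
c=P(283,308,.1025);a=P(305,342,.1275);b=P(315,222,.1275);m=P(297,172,.1025);r1=P(447,203,.086);r2=P(513,175,.086)
ang=lambda d:np.degrees(np.arctan2(d[1],d[0])).round(1)
print('c',c,'line',a,b,ang(b-a),'mark',m,ang(m-c),'red',r1,r2,ang(r2-r1),ang((r1+r2)/2-c))
L=P(128,308,.1025);Rr=P(440,308,.1025);print(L,Rr,np.linalg.norm(L-Rr))
"
```

```text
c [0.5303 0.0078 0.1025] line [0.5307 0.0078 0.1275] [0.5388 0.0273 0.1275] 67.4 mark [0.5406 0.031  0.1025] 66.1 red [0.5675 0.0121 0.086 ] [0.5813 0.0131 0.086 ] 4.1 6.2
[0.5035 0.0174 0.1025] [ 0.5581 -0.0021  0.1025] 0.05797766811454226
```

```bash
python3 -c "
from h import *
plan([.5308,.008,.19],67.2)"
```

```text
shift [-0.128  0.496  1.429] turn [-0.    0.    0.06]
```

Emit:
drive_tool(
  rows=[
    [-0.13, 0.5, 0.1, 0, 0, 0.06, 0.2],
    [-0.13, 0.5, 0.4, 0, 0, 0.06, 0.2],
    [-0.13, 0.5, 0.8, 0, 0, 0.06, 0.2],
    [-0.13, 0.5, 1, 0, 0, 0.06, 0.2],
    [-0.13, 0.5, 1, 0, 0, 0.06, 0.2],
    [-0.13, 0.5, 1, 0, 0, 0.06, 0.2],
  ],
)

```text
time: 3.82
eef_pos: [0.532, 0.0071, 0.2427]
ee_rot: [2.618, 1.735, 0.003]
force: [-0.2, -0.0, 0.3]
width: 0.0378
grip_force: 0.0
```

```bash
python3 -c "
from h import *
st();plan([.5308,.008,.125],67.2)
s,d=snap('wrist','w2.png')
i=d['image'][150:420,130:430,::-1]
cv2.imwrite('pics/c3.png',cv2.convertScaleAbs(cv2.resize(i,None,fx=2.2,fy=2.2,interpolation=3),alpha=1.7,beta=25))"
```

```text
t 3.825 p [0.532  0.0071 0.2427] xhead 67.06 tilt [0.0021 0.0003] q [-0.47  0.24  0.45  1.89 -0.12  1.03 -0.37] F [-0.2 -0.   0.3] M [-0.11  0.08  0.02] w 0.0378 0.0
shift [ 0.002 -0.014  0.981] turn [ 0.002 -0.001 -0.003]
```

View pics/c3.png

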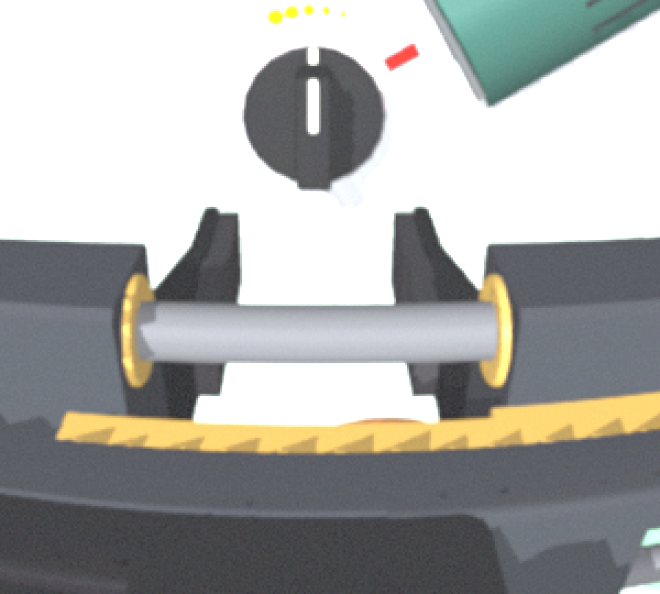

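The pointer line is vertical at x≈313 in the crop, inner end at (313,134). The jaws are centred on x≈316, so the bar is aligned with the tool.

```bash
python3 -c "
from h import *
f='w2.png'
P=lambda u,v,z: at(f,130+u/2.2,150+v/2.2,z)
a=P(313,134,.1275);b=P(313,80,.1275);print(a,b,np.degrees(np.arctan2(*(b-a)[1::-1])),P(314,115,.1025),P(402,57,.086),P(430,5,.15))
plan([*a[:2],.125],67.2)"
```

```text
[0.5304 0.008  0.1275] [0.5386 0.0273 0.1275] 66.98079455931084 [0.5309 0.0081 0.1025] [0.5739 0.013  0.086 ] [0.5868 0.0408 0.15  ]
shift [ 0.    -0.019  0.984] turn [ 0.003 -0.002 -0.003]
```

Emit:
drive_tool(
  rows=[
    [0, -0.02, 0.4, 0, 0, 0, 0.2],
    [0, -0.02, 0.75, 0, 0, 0, 0.2],
    [0, -0.02, 0.9, 0, 0, 0, 0.2],
    [0, -0.02, 0.97, 0, 0, 0, 0.2],
    [0, -0.02, 0.97, 0, 0, 0, 0.2],
  ],
)

```text
time: 4.5
eef_pos: [0.5296, 0.008, 0.1258]
ee_rot: [2.619, 1.734, 0.002]
force: [-0.7, 0.7, -0.1]
width: 0.0347
grip_force: 0.0
```

```bash
python3 -c "
from h import *
st();plan([.5306,.008,.125],67.2)"
```

```text
t 4.5 p [0.5296 0.008  0.1258] xhead 67.03 tilt [0.0013 0.0003] q [-0.42  0.39  0.41  2.01 -0.22  0.78 -0.28] F [-0.7  0.7 -0.1] M [-0.11  0.07 -0.05] w 0.0347 0.0
shift [0.004 0.008 0.007] turn [ 0.001 -0.001 -0.004]
```

Emit:
drive_tool(
  rows=[
    [0, 0.01, 0, 0, 0, 0, 0.5],
    [0, 0.01, 0, 0, 0, 0, 0.7],
    [0, 0.01, 0, 0, 0, 0, 1],
    [0, 0.01, 0, 0, 0, 0, 1],
    [0, 0.01, 0, 0, 0, 0, 1],
    [0, 0.01, 0, 0, 0, 0, 1],
  ],
  grip_force=25,
)

```text
time: 5.25
eef_pos: [0.531, 0.0072, 0.1258]
ee_rot: [2.618, 1.733, 0.003]
force: [2.1, -1.1, 5.2]
width: 0.0138
grip_force: 25.0
```

```bash
python3 -c "
from h import *
st()"
```

```text
t 5.25 p [0.531  0.0072 0.1258] xhead 67.01 tilt [ 0.0023 -0.0001] q [-0.42  0.39  0.41  2.01 -0.22  0.78 -0.28] F [ 2.1 -1.1  5.2] M [-0.35 -0.45 -0.  ] w 0.0138 24.98829334974289
```

Emit:
drive_tool(
  rows=[
    [0, 0, -0.02, 0, 0, 0, 1],
    [0, 0, -0.04, 0, 0, 0, 1],
    [0, 0, -0.055, 0, 0, 0, 1],
    [0, 0, -0.07, 0, 0, 0, 1],
    [0, 0, -0.07, 0, 0, 0, 1],
  ],
)

```text
time: 5.88
eef_pos: [0.5308, 0.0073, 0.1326]
ee_rot: [2.618, 1.733, 0.002]
force: [7.8, -2.2, -8.6]
width: 0.0138
grip_force: 25.0
```

```bash
python3 -c "
from h import *
st()"
```

```text
t 5.875 p [0.5308 0.0073 0.1326] xhead 67.02 tilt [ 0.0023 -0.001 ] q [-0.42  0.38  0.41  2.01 -0.21  0.79 -0.29] F [ 7.8 -2.2 -8.6] M [-0.37 -1.57 -0.  ] w 0.0138 24.97735172510147
```

Emit:
drive_tool(
  rows=[
    [0, 0.005, -0.005, 0, 0, 0, 1],
    [0, 0.008, -0.01, 0, 0, 0, 1],
    [0, 0.008, -0.01, 0, 0, 0, 1],
  ],
)

```text
time: 6.25
eef_pos: [0.5309, 0.0072, 0.1334]
ee_rot: [2.619, 1.734, -0.0]
force: [6.2, -0.4, -9.5]
width: 0.0134
grip_force: 25.0
```

```bash
python3 -c "
from h import *
st()"
```

```text
t 6.25 p [0.5309 0.0072 0.1334] xhead 67.03 tilt [ 0.0003 -0.0007] q [-0.42  0.38  0.41  2.   -0.21  0.8  -0.29] F [ 6.2 -0.4 -9.5] M [-0.18 -1.32  0.04] w 0.0134 24.977102279663086
```

Emit:
drive_tool(
  rows=[
    [0, 0.004, -0.002, 0, 0, 0.1, 1],
    [0, 0.008, -0.004, 0, 0, 0.2, 1],
    [0, 0.008, -0.004, 0, 0, 0.3, 1],
    [0, 0.008, -0.004, 0, 0, 0.4, 1],
    [0, 0.008, -0.004, 0, 0, 0.4, 1],
  ],
)

```text
time: 6.88
eef_pos: [0.5313, 0.007, 0.1336]
ee_rot: [2.858, 1.303, -0.002]
force: [5.4, -0.2, -9.6]
width: 0.0138
grip_force: 25.0
```

```bash
python3 -c "
from h import *
st()"
```

```text
t 6.875 p [0.5313 0.007  0.1336] xhead 49.01 tilt [-0.0008 -0.0008] q [-0.48  0.39  0.49  2.01 -0.25  0.81 -0.56] F [ 5.4 -0.2 -9.6] M [-0.17 -1.14 -0.04] w 0.0138 24.979293644428253
```

Emit:
drive_tool(
  rows=[
    [0, 0, 0, 0, 0, 0.12, 1],
    [0, 0, 0, 0, 0, 0.25, 1],
    [0, 0, 0, 0, 0, 0.4, 1],
    [0, 0, 0, 0, 0, 0.555, 1],
    [0, 0, 0, 0, 0, 0.555, 1],
  ],
)

```text
time: 7.5
eef_pos: [0.5316, 0.0066, 0.1338]
ee_rot: [3.071, 0.653, -0.0]
force: [6.4, -2.2, -9.8]
width: 0.0141
grip_force: 25.0
```

Emit:
drive_tool(
  rows=[
    [0, 0, 0.01, 0, 0, 0, 1],
    [0, 0, 0.02, 0, 0, 0, 1],
    [0, 0, 0.02, 0, 0, 0, 1],
  ],
)

```text
time: 7.88
eef_pos: [0.5317, 0.0065, 0.1322]
ee_rot: [3.072, 0.654, -0.0]
force: [5.0, -1.5, -6.6]
width: 0.0139
grip_force: 25.0
```

```bash
python3 -c "
from h import *
st()"
```

```text
t 7.875 p [0.5317 0.0065 0.1322] xhead 24.03 tilt [-0.0001 -0.0005] q [-0.56  0.41  0.6   2.01 -0.31  0.81 -0.93] F [ 5.  -1.5 -6.6] M [-0.36 -1.    0.01] w 0.0139 24.9820277094841
```

Emit:
drive_tool(
  rows=[
    [0, 0, 0.005, 0, 0, 0, 1],
    [0, 0, 0.01, 0, 0, 0, 1],
    [0, 0, 0.01, 0, 0, 0, 1],
  ],
)

```text
time: 8.25
eef_pos: [0.5317, 0.0065, 0.1319]
ee_rot: [-3.073, -0.654, 0.0]
force: [2.1, -0.5, -1.8]
width: 0.0138
grip_force: 25.0
```

Emit:
drive_tool(
  rows=[
    [0, 0, -0.028, 0, 0, 0, 1],
    [0, 0, -0.028, 0, 0, 0.02, 1],
    [0, 0, -0.028, 0, 0, 0.055, 1],
    [0, 0, -0.01, 0, 0, 0.055, 1],
    [0, 0, 0.008, 0, 0, 0.055, 1],
    [0, 0, 0.008, 0, 0, 0.055, 1],
  ],
)

```text
time: 9.0
eef_pos: [0.5317, 0.0064, 0.1316]
ee_rot: [-3.085, -0.587, 0.0]
force: [0.5, -2.8, 6.1]
width: 0.0139
grip_force: 25.0
```

Emit:
drive_tool(
  rows=[
    [0, 0, -0.034, 0, 0, 0, 1],
    [0, 0, -0.036, 0, 0, 0.02, 1],
    [0, 0, -0.036, 0, 0, 0.055, 1],
    [0, 0, -0.018, 0, 0, 0.055, 1],
    [0, 0, 0, 0, 0, 0.055, 1],
    [0, 0, 0, 0, 0, 0.055, 1],
  ],
)

```text
time: 9.75
eef_pos: [0.5317, 0.0064, 0.1316]
ee_rot: [-3.097, -0.52, 0.0]
force: [-0.9, -2.4, 5.7]
width: 0.0137
grip_force: 25.0
```

Emit:
drive_tool(
  rows=[
    [0, 0, -0.034, 0, 0, 0, 1],
    [0, 0, -0.036, 0, 0, 0.02, 1],
    [0, 0, -0.036, 0, 0, 0.055, 1],
    [0, 0, -0.018, 0, 0, 0.055, 1],
    [0, 0, 0, 0, 0, 0.055, 1],
    [0, 0, 0, 0, 0, 0.055, 1],
  ],
)

```text
time: 10.5
eef_pos: [0.5317, 0.0064, 0.1316]
ee_rot: [-3.108, -0.453, 0.0]
force: [0.1, -2.8, 5.1]
width: 0.0138
grip_force: 25.0
```

```bash
python3 -c "
from h import *
st()"
```

```text
t 10.5 p [0.5317 0.0064 0.1316] xhead 16.6 tilt [-0.0003  0.0006] q [-0.58  0.42  0.63  2.01 -0.34  0.81 -1.04] F [ 0.1 -2.8  5.1] M [-0.56 -0.03  0.  ] w 0.0138 24.994695782661438
```

Emit:
drive_tool(
  rows=[
    [0, 0, -0.034, 0, 0, 0, 1],
    [0, 0, -0.036, 0, 0, 0.02, 1],
    [0, 0, -0.036, 0, 0, 0.055, 1],
    [0, 0, -0.018, 0, 0, 0.055, 1],
    [0, 0, 0, 0, 0, 0.055, 1],
    [0, 0, 0, 0, 0, 0.055, 1],
  ],
)

```text
time: 11.25
eef_pos: [0.5318, 0.0063, 0.1316]
ee_rot: [-3.117, -0.386, 0.0]
force: [-0.6, -3.3, 5.7]
width: 0.0138
grip_force: 25.0
```

Emit:
drive_tool(
  rows=[
    [0, 0, -0.034, 0, 0, 0, 1],
    [0, 0, -0.036, 0, 0, 0.02, 1],
    [0, 0, -0.036, 0, 0, 0.055, 1],
    [0, 0, -0.018, 0, 0, 0.055, 1],
    [0, 0, 0, 0, 0, 0.055, 1],
    [0, 0, 0, 0, 0, 0.055, 1],
  ],
)

```text
time: 12.0
eef_pos: [0.5317, 0.0063, 0.1316]
ee_rot: [-3.125, -0.319, 0.0]
force: [0.0, -3.2, 4.6]
width: 0.0137
grip_force: 25.0
```

Emit:
drive_tool(
  rows=[
    [0, 0, -0.034, 0, 0, 0, 1],
    [0, 0, -0.036, 0, 0, 0.02, 1],
    [0, 0, -0.036, 0, 0, 0.055, 1],
    [0, 0, -0.018, 0, 0, 0.055, 1],
    [0, 0, 0, 0, 0, 0.055, 1],
    [0, 0, 0, 0, 0, 0.055, 1],
  ],
)

```text
time: 12.75
eef_pos: [0.5318, 0.0062, 0.1315]
ee_rot: [-3.131, -0.251, 0.0]
force: [0.5, -3.8, 5.2]
width: 0.0138
grip_force: 25.0
```

```bash
python3 -c "
from h import *
st()"
```

```text
t 12.75 p [0.5318 0.0062 0.1315] xhead 9.17 tilt [-0.      0.0003] q [-0.61  0.43  0.67  2.01 -0.36  0.82 -1.15] F [ 0.5 -3.8  5.2] M [-0.89 -0.09 -0.09] w 0.0138 24.996534883975983
```

Emit:
drive_tool(
  rows=[
    [0, 0, -0.034, 0, 0, 0, 1],
    [0, 0, -0.036, 0, 0, 0.02, 1],
    [0, 0, -0.036, 0, 0, 0.055, 1],
    [0, 0, -0.018, 0, 0, 0.055, 1],
    [0, 0, 0, 0, 0, 0.055, 1],
    [0, 0, 0, 0, 0, 0.055, 1],
  ],
)

```text
time: 13.5
eef_pos: [0.5317, 0.0062, 0.1313]
ee_rot: [-3.136, -0.184, 0.0]
force: [0.5, -3.4, 4.2]
width: 0.0137
grip_force: 25.0
```

Emit:
drive_tool(
  rows=[
    [0, 0, -0.034, 0, 0, 0, 1],
    [0, 0, -0.036, 0, 0, 0.02, 1],
    [0, 0, -0.036, 0, 0, 0.055, 1],
    [0, 0, -0.018, 0, 0, 0.055, 1],
    [0, 0, 0, 0, 0, 0.055, 1],
    [0, 0, 0, 0, 0, 0.055, 1],
  ],
)

```text
time: 14.25
eef_pos: [0.5318, 0.0062, 0.1311]
ee_rot: [3.139, 0.116, 0.0]
force: [0.7, -3.6, 3.6]
width: 0.0135
grip_force: 25.0
```

Emit:
drive_tool(
  rows=[
    [0, 0, -0.034, 0, 0, 0, 1],
    [0, 0, -0.036, 0, 0, 0.02, 1],
    [0, 0, -0.036, 0, 0, 0.055, 1],
    [0, 0, -0.018, 0, 0, 0.055, 1],
    [0, 0, 0, 0, 0, 0.055, 1],
    [0, 0, 0, 0, 0, 0.055, 1],
  ],
)

```text
time: 15.0
eef_pos: [0.5318, 0.0061, 0.1296]
ee_rot: [3.139, 0.047, 0.001]
force: [6.4, -5.4, -11.7]
width: 0.0139
grip_force: 25.0
```

```bash
python3 -c "
from h import *
st()"
```

```text
t 15.0 p [0.5318 0.0061 0.1296] xhead 1.72 tilt [ 0.0009 -0.0018] q [-0.63  0.44  0.7   2.02 -0.38  0.82 -1.26] F [  6.4  -5.4 -11.7] M [-1.31 -1.28 -0.18] w 0.0139 25.009204745292664
```

Emit:
drive_tool(
  rows=[
    [0, 0, 0.004, 0, 0, 0.015, 1],
    [0, 0, 0.012, 0, 0, 0.015, 1],
    [0, 0, 0.02, 0, 0, 0.015, 1],
    [0, 0, 0.028, 0, 0, 0.015, 1],
    [0, 0, 0.028, 0, 0, 0.015, 1],
  ],
)

```text
time: 15.62
eef_pos: [0.5318, 0.006, 0.127]
ee_rot: [3.14, 0.028, 0.001]
force: [3.0, -5.4, -2.6]
width: 0.0137
grip_force: 25.0
```

```bash
python3 -c "
from h import *
st()"
```

```text
t 15.625 p [0.5318 0.006  0.127 ] xhead 1.02 tilt [ 0.0006 -0.001 ] q [-0.63  0.44  0.7   2.02 -0.39  0.81 -1.26] F [ 3.  -5.4 -2.6] M [-1.28 -0.7  -0.15] w 0.0137 25.01510202884674
```

Emit:
drive_tool(
  rows=[
    [0, 0, 0.005, 0, 0, 0, 1],
    [0, 0, 0.01, 0, 0, 0, 1],
    [0, 0, 0.01, 0, 0, 0, 1],
  ],
)

```text
time: 16.0
eef_pos: [0.5318, 0.006, 0.1259]
ee_rot: [3.141, 0.028, 0.001]
force: [3.3, -5.1, -2.8]
width: 0.0138
grip_force: 25.0
```

```bash
python3 -c "
from h import *
st()"
```

```text
t 16.0 p [0.5318 0.006  0.1259] xhead 1.02 tilt [ 0.0006 -0.0009] q [-0.63  0.44  0.7   2.02 -0.39  0.81 -1.26] F [ 3.3 -5.1 -2.8] M [-1.28 -0.63 -0.21] w 0.0138 25.020920634269714
```

Emit:
drive_tool(
  rows=[
    [0, 0, 0.005, 0, 0, 0.01, 1],
    [0, 0, 0.01, 0, 0, 0.01, 1],
    [0, 0, 0.01, 0, 0, 0.01, 1],
  ],
)

```text
time: 16.38
eef_pos: [0.5319, 0.006, 0.1257]
ee_rot: [-3.141, -0.016, -0.001]
force: [-0.2, -5.1, 6.5]
width: 0.0136
grip_force: 25.0
```

```bash
python3 -c "
from h import *
st()"
```

```text
t 16.375 p [0.5319 0.006  0.1257] xhead 0.58 tilt [0.0004 0.0001] q [-0.63  0.44  0.7   2.02 -0.39  0.81 -1.27] F [-0.2 -5.1  6.5] M [-1.22  0.11 -0.15] w 0.0136 25.016189217567444
```

Emit:
drive_tool(
  rows=[
    [0, 0, -0.006, 0, 0, 0, 1],
    [0, 0, -0.006, 0, 0, 0, 0.6],
    [0, 0, -0.006, 0, 0, 0, 0.2],
    [0, 0, -0.006, 0, 0, 0, 0.2],
    [0, 0, -0.006, 0, 0, 0, 0.2],
    [0, 0, -0.006, 0, 0, 0, 0.2],
  ],
)

```text
time: 17.12
eef_pos: [0.5315, 0.007, 0.1255]
ee_rot: [-3.141, -0.018, 0.001]
force: [-0.2, 1.0, -0.1]
width: 0.0341
grip_force: 0.0
```

Emit:
drive_tool(
  rows=[
    [0, 0, -0.2, 0, 0, 0, 0.2],
    [0, 0, -0.6, 0, 0, 0, 0.2],
    [0, 0, -1, 0, 0, 0, 0.2],
    [0, 0, -1, 0, 0, 0, 0.2],
    [0, 0, -1, 0, 0, 0, -0.3],
  ],
)

```text
time: 17.75
eef_pos: [0.5311, 0.007, 0.245]
ee_rot: [-3.141, -0.018, 0.002]
force: [-0.1, 0.4, -0.1]
width: 0.0395
grip_force: 0.0
```

```bash
python3 -c "
from h import *
st();s,d=snap('wrist','w3.png')
i=d['image'][130:300,180:400,::-1]
cv2.imwrite('pics/c4.png',cv2.convertScaleAbs(cv2.resize(i,None,fx=3.5,fy=3.5,interpolation=3),alpha=1.7,beta=25))"
```

```text
t 17.75 p [0.5311 0.007  0.245 ] xhead 0.67 tilt [-0.0012  0.0006] q [-0.74  0.28  0.8   1.9  -0.23  1.05 -1.4 ] F [-0.1  0.4 -0.1] M [-0.04  0.17  0.  ] w 0.0395 0.0
```

View pics/c4.png

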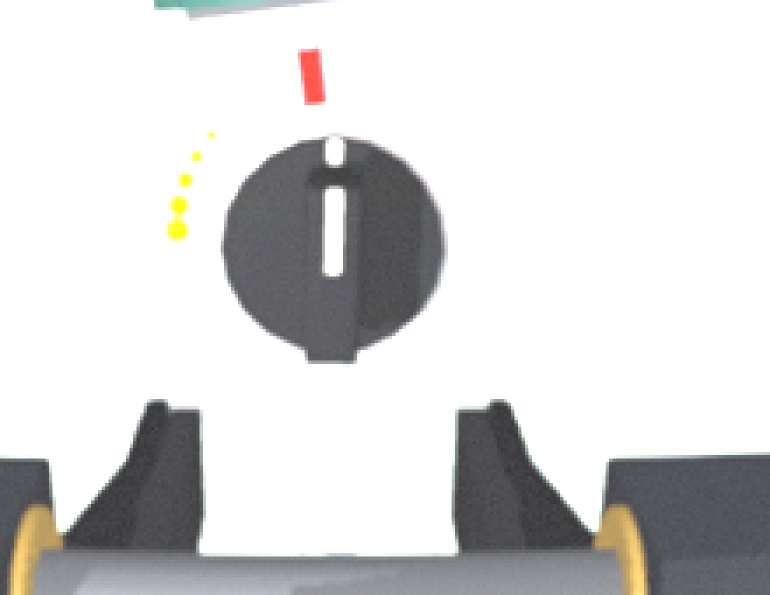

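The knob bar is parallel to the tool, about 5° clockwise of the red bar, and its apparent size matches the home height, so it is seated in OFF. Next is the teapot.

Emit:
drive_tool(
  rows=[
    [0, 0, -0.4, 0, 0, 0, -0.3],
    [0, 0, -0.8, 0, 0, -0.2, -0.3],
    [0, 0, -1, 0, 0, -0.4, -0.3],
    [0, 0, -1, 0, 0, -0.6, -0.3],
    [0, 0, -1, 0, 0, -0.8, -0.3],
    [0, 0, -1, 0, 0, -0.93, -0.3],
    [0, 0, -1, 0, 0, -0.93, -0.3],
  ],
)

```text
time: 18.68
eef_pos: [0.5312, 0.0068, 0.3641]
ee_rot: [-2.928, -1.136, 0.005]
force: [0.0, -0.6, -0.6]
width: 0.0564
grip_force: 0.0
```

Emit:
drive_tool(
  rows=[
    [0.3, -0.1, -0.1, 0, 0, -0.2, -0.3],
    [0.6, -0.2, -0.1, 0, 0, -0.4, -0.3],
    [1, -0.3, -0.1, 0, 0, -0.6, -0.3],
    [1, -0.3, -0.1, 0, 0, -0.8, -0.3],
    [1, -0.3, -0.1, 0, 0, -0.92, -0.3],
    [1, -0.3, -0.1, 0, 0, -0.92, -0.3],
    [1, -0.3, -0.1, 0, 0, -0.92, -0.3],
  ],
)

```text
time: 19.55
eef_pos: [0.5958, 0.1142, 0.3771]
ee_rot: [-2.339, -2.097, 0.001]
force: [0.7, -0.1, 0.5]
width: 0.0566
grip_force: 0.0
```

```bash
python3 -c "
from h import *
st();s,d=snap('wrist','w4.png')
i=d['image'][0:330,90:510,::-1]
cv2.imwrite('pics/c5.png',cv2.convertScaleAbs(cv2.resize(i,None,fx=1.8,fy=1.8,interpolation=3),alpha=1.5,beta=15))"
```

```text
t 19.55 p [0.5958 0.1142 0.3771] xhead 83.76 tilt [-0.0009 -0.0002] q [-0.69  0.29  0.57  1.54 -0.16  1.36 -0.21] F [ 0.7 -0.1  0.5] M [-0.06  0.07  0.02] w 0.0566 0.0
```

View pics/c5.png

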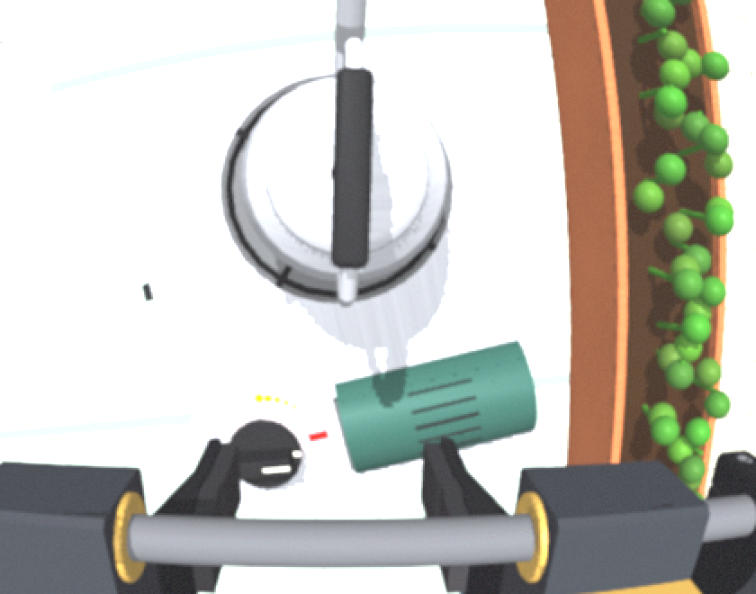

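The handle's top face runs from (354,70) to (349,265) in the crop, with the spout beyond its far end at (350,10).

```bash
python3 -c "
from h import *
f='w4.png'
P=lambda u,v,z: at(f,90+u/1.8,v/1.8,z)
a=P(350,265,.278);b=P(354,70,.278);m=(a+b)/2;h=np.degrees(np.arctan2(*(b-a)[1::-1]));print(a,b,np.linalg.norm(a-b),m,h)
plan([*m[:2],.30],h)"
```

```text
[0.6091 0.1683 0.278 ] [0.6194 0.2494 0.278 ] 0.08175145258648314 [0.61425 0.20885 0.278  ] 82.76197437059757
shift [0.801 0.068 0.643] turn [-0.001  0.     0.023]
```

Emit:
drive_tool(
  rows=[
    [0.4, 0.07, 0, 0, 0, 0.02, 0],
    [0.78, 0.07, 0.1, 0, 0, 0.02, 0],
    [0.78, 0.07, 0.4, 0, 0, 0.02, 0],
    [0.78, 0.07, 0.7, 0, 0, 0.02, 0],
    [0.78, 0.07, 0.86, 0, 0, 0.02, 0],
    [0.78, 0.07, 0.9, 0, 0, 0.02, 0],
    [0.78, 0.07, 0.9, 0, 0, 0.02, 0],
  ],
  grip_force=30,
)

```text
time: 20.48
eef_pos: [0.6148, 0.2064, 0.2706]
ee_rot: [2.353, 2.081, 0.002]
force: [-0.2, -0.4, 1.3]
width: 0.0436
grip_force: 0.0
```

```bash
python3 -c "
from h import *
st();plan([.6135,.206,.268],82.8)
s,d=snap('wrist','w5.png')
i=d['image'][100:420,90:450,::-1]
cv2.imwrite('pics/c6.png',cv2.convertScaleAbs(cv2.resize(i,None,fx=1.8,fy=1.8,interpolation=3),alpha=1.4,beta=15))"
```

```text
t 20.475 p [0.6148 0.2064 0.2706] xhead 82.96 tilt [0.0015 0.0007] q [-0.76  0.43  0.52  1.59 -0.23  1.18 -0.31] F [-0.2 -0.4  1.3] M [-0.05  0.08 -0.01] w 0.0436 0.0
shift [-0.005 -0.01   0.022] turn [ 0.002 -0.001  0.004]
```

View pics/c6.png

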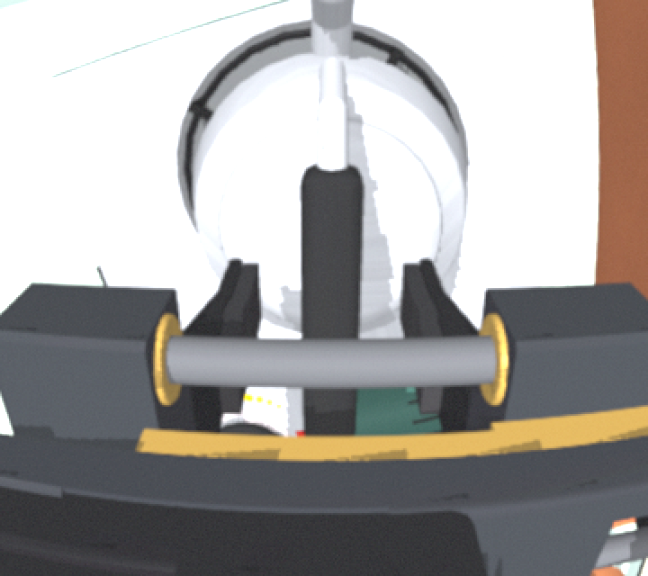

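The handle, its far end at (332,168), lies centred between the open fingers at 258 and 403.

Emit:
drive_tool(
  rows=[
    [-0.01, -0.005, 0.02, 0, 0, 0, 0.4],
    [-0.01, -0.005, 0.02, 0, 0, 0, 0.7],
    [-0.01, -0.005, 0.02, 0, 0, 0, 1],
    [-0.01, -0.005, 0.02, 0, 0, 0, 1],
    [-0.01, -0.005, 0.02, 0, 0, 0, 1],
  ],
  grip_force=35,
)

```text
time: 21.15
eef_pos: [0.614, 0.2053, 0.2675]
ee_rot: [2.353, 2.081, 0.002]
force: [1.8, 0.5, -0.1]
width: 0.0157
grip_force: 35.0
```

```bash
python3 -c "
from h import *
st();f='w5.png'
e=at(f,90+332/1.8,100+166/1.8,.276);print('far end',e, 'centre', e-.043*np.array([np.cos(1.446),np.sin(1.446),0]))
t='top0.png'
print(at(t,339.2,237.5,.016))
g=cv2.imread('pics/top0.png');h=cv2.cvtColor(g,cv2.COLOR_BGR2HSV)
m=((h[...,0]<20)&(h[...,1]>90)&(h[...,2]>50)).astype(np.uint8);m[:, :300]=0;m[:205]=0;m[268:]=0;m[:,372:]=0
m=cv2.morphologyEx(m,cv2.MORPH_CLOSE,np.ones((7,7)));c=max(cv2.findContours(m,0,1)[0],key=cv2.contourArea);el=cv2.fitEllipse(c);print(el,at(t,*el[0],.013))
g=cv2.imread('pics/w1.png') 
"
```

```text
t 21.15 p [0.614  0.2053 0.2675] xhead 82.99 tilt [0.0014 0.0003] q [-0.76  0.43  0.52  1.6  -0.23  1.17 -0.31] F [ 1.8  0.5 -0.1] M [-0.1  -0.29 -0.03] w 0.0157 34.982862398028374
far end [0.6203 0.2532 0.276 ] centre [0.61494768 0.21053441 0.276     ]
[ 0.4431 -0.3162  0.016 ]
((338.8741455078125, 237.0784149169922), (44.20289611816406, 45.09347915649414), 136.73391723632812) [ 0.4448 -0.3154  0.013 ]
```

Emit:
drive_tool(
  rows=[
    [0, 0, -0.03, 0, 0, 0, 1],
    [0, 0, -0.1, 0, 0, 0, 1],
    [0, 0, -0.25, 0, 0, 0, 1],
    [0, 0, -0.45, 0, 0, 0, 1],
    [0, 0, -0.65, 0, 0, 0, 1],
    [0, 0, -0.8, 0, 0, 0, 1],
    [0, 0, -0.8, 0, 0, 0, 1],
  ],
)

```text
time: 22.02
eef_pos: [0.6144, 0.2053, 0.3653]
ee_rot: [2.352, 2.08, 0.006]
force: [0.9, -0.5, -7.5]
width: 0.0154
grip_force: 35.0
```

```bash
python3 -c "
from h import *
st();t='side0.png'
g=cv2.imread('pics/side0.png');h=cv2.cvtColor(g,cv2.COLOR_BGR2HSV)
m=((h[...,0]<20)&(h[...,1]>90)&(h[...,2]>50)).astype(np.uint8);m[:, :236]=0;m[:262]=0;m[318:]=0;m[:,296:]=0
m=cv2.morphologyEx(m,cv2.MORPH_CLOSE,np.ones((7,7)));c=max(cv2.findContours(m,0,1)[0],key=cv2.contourArea);el=cv2.fitEllipse(c);print(el,at(t,*el[0],.012))
plan([.446,-.318,.36],-7)
"
```

```text
t 22.025 p [0.6144 0.2053 0.3653] xhead 82.99 tilt [0.004  0.0016] q [-0.77  0.37  0.54  1.46 -0.19  1.36 -0.34] F [ 0.9 -0.5 -7.5] M [-0.03 -0.15  0.03] w 0.0154 35.00128889456391
((264.5321350097656, 289.5227355957031), (39.371421813964844, 45.18245315551758), 86.4530029296875) [ 0.4462 -0.3181  0.012 ]
shift [-4.499 -0.861  0.032] turn [ 0.002 -0.006  2.   ]
```

Emit:
drive_tool(
  rows=[
    [-0.1, -0.02, 0, 0, 0, 0, 1],
    [-0.3, -0.06, 0, 0, 0, 0, 1],
    [-0.55, -0.11, 0, 0, 0, 0, 1],
    [-0.8, -0.16, 0, 0, 0, 0, 1],
    [-0.95, -0.18, 0, 0, 0, 0, 1],
  ],
)

```text
time: 22.65
eef_pos: [0.5771, 0.0907, 0.3633]
ee_rot: [2.357, 2.077, -0.002]
force: [0.2, -1.1, -6.9]
width: 0.0155
grip_force: 35.0
```

Emit:
drive_tool(
  rows=[
    [-0.2, -0.04, 0, 0, 0, 0, 1],
    [-0.45, -0.09, 0, 0, 0, 0, 1],
    [-0.7, -0.14, 0, 0, 0, 0, 1],
    [-0.95, -0.18, 0, 0, 0, 0, 1],
  ],
)

```text
time: 23.15
eef_pos: [0.5421, -0.0171, 0.3632]
ee_rot: [-2.352, -2.082, -0.0]
force: [0.1, -0.5, -7.7]
width: 0.0153
grip_force: 35.0
```

Emit:
drive_tool(
  rows=[
    [-0.2, -0.04, 0, 0, 0, 0, 1],
    [-0.45, -0.09, 0, 0, 0, 0, 1],
    [-0.7, -0.14, 0, 0, 0, 0, 1],
    [-0.95, -0.18, 0, 0, 0, 0, 1],
  ],
)

```text
time: 23.65
eef_pos: [0.5066, -0.1276, 0.3633]
ee_rot: [2.353, 2.082, 0.001]
force: [1.1, 1.0, -6.3]
width: 0.0156
grip_force: 35.0
```

Emit:
drive_tool(
  rows=[
    [-0.2, -0.04, 0, 0, 0, 0, 1],
    [-0.45, -0.09, 0, 0, 0, 0, 1],
    [-0.7, -0.14, 0, 0, 0, 0, 1],
    [-0.85, -0.17, 0, 0, 0, 0, 1],
    [-0.95, -0.18, 0, 0, 0, 0, 1],
    [-0.95, -0.18, 0, 0, 0, 0, 1],
  ],
)

```text
time: 24.4
eef_pos: [0.4717, -0.2377, 0.3633]
ee_rot: [2.354, 2.08, -0.0]
force: [0.3, -1.2, -7.2]
width: 0.0157
grip_force: 35.0
```

```bash
python3 -c "
from h import *
st();plan([.445,-.321,.20],83)
"
```

```text
t 24.4 p [ 0.4717 -0.2377  0.3633] xhead 82.91 tilt [ 0.0001 -0.0005] q [-0.29  0.15  0.79  1.74 -0.11  1.29  0.4 ] F [ 0.3 -1.2 -7.2] M [-0.06  0.06 -0.06] w 0.0157 34.98332994058728
shift [-0.715 -0.135  1.361] turn [ 0.     0.001 -0.002]
```

Emit:
drive_tool(
  rows=[
    [-0.25, -0.05, 0, 0, 0, 0, 1],
    [-0.5, -0.1, 0.1, 0, 0, 0, 1],
    [-0.715, -0.135, 0.3, 0, 0, 0, 1],
    [-0.715, -0.135, 0.55, 0, 0, 0, 1],
    [-0.715, -0.135, 0.8, 0, 0, 0, 1],
    [-0.715, -0.135, 0.95, 0, 0, 0, 1],
    [-0.715, -0.135, 1, 0, 0, 0, 1],
    [-0.715, -0.135, 1, 0, 0, 0, 1],
  ],
)

```text
time: 25.4
eef_pos: [0.4461, -0.3199, 0.2436]
ee_rot: [2.352, 2.082, 0.0]
force: [0.3, 0.9, -6.8]
width: 0.0156
grip_force: 35.0
```

```bash
python3 -c "
from h import *
st();plan([.445,-.321,.178],83)
snap('top','t1.png');s,d=snap('side','s1.png')
a=cv2.imread('pics/t1.png')[180:310,270:400];b=cv2.imread('pics/s1.png')[215:345,200:330]
cv2.imwrite('pics/c7.png',cv2.convertScaleAbs(cv2.resize(np.hstack([a,b]),None,fx=3,fy=3,interpolation=3),alpha=1.5))
"
```

```text
t 25.4 p [ 0.4461 -0.3199  0.2436] xhead 83.03 tilt [ 0.0005 -0.0003] q [-0.09  0.32  0.8   1.87 -0.26  1.06  0.69] F [ 0.3  0.9 -6.8] M [-0.13  0.15  0.  ] w 0.0156 35.000983849167824
shift [-0.01  -0.008  0.547] turn [0.001 0.    0.001]
```

Emit:
drive_tool(
  rows=[
    [-0.01, -0.01, 0.15, 0, 0, 0, 1],
    [-0.01, -0.01, 0.3, 0, 0, 0, 1],
    [-0.01, -0.01, 0.42, 0, 0, 0, 1],
    [-0.01, -0.01, 0.5, 0, 0, 0, 1],
    [-0.01, -0.01, 0.54, 0, 0, 0, 1],
    [-0.01, -0.01, 0.54, 0, 0, 0, 1],
  ],
)

```text
time: 26.25
eef_pos: [0.4442, -0.321, 0.1782]
ee_rot: [-2.353, -2.081, 0.0]
force: [-0.5, -0.3, -6.3]
width: 0.0154
grip_force: 35.0
```

Emit:
drive_tool(
  rows=[
    [0, 0, 0.01, 0, 0, 0, 1],
    [0, 0, 0.02, 0, 0, 0, 1],
    [0, 0, 0.02, 0, 0, 0, 1],
  ],
)

```text
time: 26.62
eef_pos: [0.4442, -0.3209, 0.1761]
ee_rot: [2.353, 2.082, 0.0]
force: [0.1, 0.0, -7.1]
width: 0.0151
grip_force: 35.0
```

Emit:
drive_tool(
  rows=[
    [0, 0, 0.006, 0, 0, 0, 1],
    [0, 0, 0.012, 0, 0, 0, 1],
    [0, 0, 0.012, 0, 0, 0, 1],
  ],
)

```text
time: 27.0
eef_pos: [0.4442, -0.3209, 0.1745]
ee_rot: [-2.353, -2.082, -0.0]
force: [-0.2, -0.1, -7.2]
width: 0.0155
grip_force: 35.0
```

Emit:
drive_tool(
  rows=[
    [0, 0, 0.004, 0, 0, 0, 1],
    [0, 0, 0.008, 0, 0, 0, 1],
    [0, 0, 0.008, 0, 0, 0, 1],
  ],
)

```text
time: 27.38
eef_pos: [0.4446, -0.321, 0.1742]
ee_rot: [2.353, 2.082, 0.001]
force: [-1.0, 1.2, 0.2]
width: 0.0156
grip_force: 35.0
```

Emit:
drive_tool(
  rows=[
    [0, 0, 0, 0, 0, 0, 0.6],
    [0, 0, 0, 0, 0, 0, 0.3],
    [0, 0, 0, 0, 0, 0, 0],
    [0, 0, 0, 0, 0, 0, 0],
    [0, 0, 0, 0, 0, 0, 0],
    [0, 0, -0.1, 0, 0, 0, 0],
    [0, 0, -0.4, 0, 0, 0, 0],
    [0, 0, -0.8, 0, 0, 0, 0],
    [0, 0, -1, 0, 0, 0, 0],
    [0, 0, -1, 0, 0, 0, 0],
  ],
)

```text
time: 28.62
eef_pos: [0.445, -0.3219, 0.2961]
ee_rot: [2.35, 2.079, 0.004]
force: [0.6, 0.3, -0.6]
width: 0.0435
grip_force: 0.0
```

Emit:
drive_tool(
  rows=[
    [-0.3, 0, 0, 0, 0, 0, 0],
    [-0.6, 0, 0, 0, 0, 0, 0],
    [-0.6, 0, 0, 0, 0, 0, 0],
  ],
)

```text
time: 29.0
eef_pos: [0.4335, -0.3947, 0.2927]
ee_rot: [-2.358, -2.075, 0.004]
force: [-0.0, 0.5, 0.6]
width: 0.0437
grip_force: 0.0
```

```bash
python3 -c "
from h import *
st()
snap('wrist','w6.png');snap('side','s2.png')
a=cv2.imread('pics/w6.png')[0:330,120:450];b=cv2.imread('pics/s2.png')[190:300,200:310]
b=cv2.resize(b,(380,380),interpolation=3);a=cv2.resize(a,(380,380))
cv2.imwrite('pics/c8.png',cv2.convertScaleAbs(np.hstack([a,b]),alpha=1.4))
"
```

```text
t 29.0 p [ 0.4335 -0.3947  0.2927] xhead 82.7 tilt [-0.0025 -0.0009] q [ 0.04  0.35  0.83  1.72 -0.28  1.19  0.81] F [-0.   0.5  0.6] M [-0.06  0.11 -0.04] w 0.0437 0.0
```

View pics/c8.png

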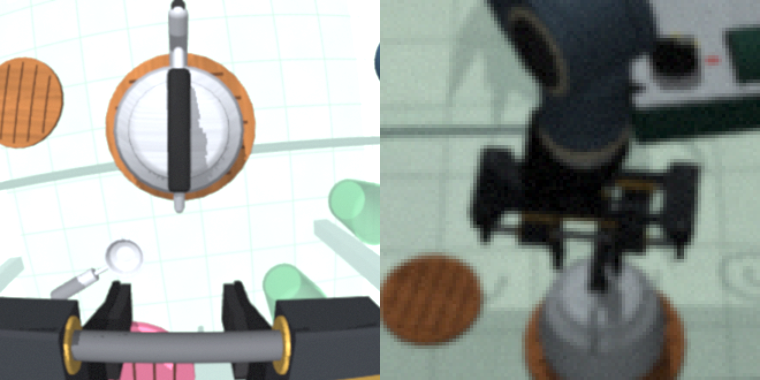

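The wrist view shows the teapot upright on the brown trivet, whose outline spans (106–255, 53–200). The handle runs from (179,69) to (179,190), and the glasses and spoon look undisturbed.

```bash
python3 -c "
from h import *
f='w6.png';k=330/380
P=lambda u,v,z: at(f,120+u*k,v*k,z)
l,r,t,b=P(106,126,.016),P(255,126,.016),P(180,53,.016),P(180,200,.016)
print('trivet',(l+r)/2,(t+b)/2,np.linalg.norm(l-r),np.linalg.norm(t-b));h=(P(179,69,.184)+P(179,190,.184))/2;print('handle',h)"
```

```text
trivet [ 0.4472  -0.30995  0.016  ] [ 0.4463  -0.31205  0.016  ] 0.1664918316314648 0.1668270062070287
handle [ 0.44425 -0.3144   0.184  ]
```

```bash
python3 -c "
from plant import arm
print(arm.job_done())"
```

```text
the job is handed in; nothing more can be done
None
```

The gas knob is seated in its OFF detent, and the teapot then went upright onto the large brown trivet, about 4 mm off centre by the last wrist image; I handed the job in at about 29 s with the gripper clear, but got no verdict back.

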